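# Find the rocking key-tin cover, press it home and hold it

### The job

One of the four identical round tin covers on the pine block is not seated: press each gently with a fingertip, off its middle, to find the one that rocks, then press that one down on its middle until it is level and fully home. Finish with the fingertip still pressing on it, holding it down: the program ends while holding. Only press: never lift a cover or knock it off its neck, and leave the padlock and the other hardware where they lie.

Things in the scene. Friction and masses are not known exactly. Their poses are not given: they have to be found in the camera images.
- block: pine block, 200 x 200 x 40 mm, fixed on the drawer bottom, origin at the centre of its underside (10 mm above the table top), z up. Four tin necks stand up from its top at (+-50, +-50) mm in its x and y, each with one cover over it. A cover that is fully home on its neck has its top 55 mm above this origin.
- cover_1: One of four identical plain round tin covers, 76 mm across, 14 mm deep with a turned-down skirt, 70 g, loose over a neck of the block with 2 mm of play sideways. Origin at the centre of its flat top face, z up. Any of the four may be the unseated one.
- cover_2: Cover like cover_1, origin likewise. Of the four, three are firm: they rest all round, out to 30 mm from the middle, on packing rings of unlike thickness, so their tops stand anywhere from 0.5 to 8 mm above home and height does not tell them apart. They do not give when pressed (on the outermost 6 mm any cover may tip).
- cover_3: Cover like cover_1, origin likewise. The unseated one, whichever of the four it is, stands level, 5 to 6.5 mm above home, on a small stiff clip (8 mm radius) under its middle. Pressed with a few newtons about 26 mm off its middle it tips 0.15 to 0.3 rad to that side; let go, it levels again.
- cover_4: Cover like cover_1, origin likewise. The unseated one, whichever of the four it is, when pressed on its middle with about 7 to 9 N slides down until it is home on its neck; there it stops hard and stays level.
- padlock: squat brass padlock lying flat, 50 x 34 x 16 mm, on the pine block in the middle between the four covers (32 mm of room round the block's centre); origin: centre of its underside. To be left alone.
- hasp: rusted steel hasp with its staple, about 120 x 32 mm, 27 mm high, lying on the drawer bottom; origin near its middle, underside. To be left alone.
- hinge_1: zinc butt hinge lying open, 58 x 75 mm, 8 mm thick; origin: centre of its underside. To be left alone.
- hinge_2: a second, equal zinc butt hinge; origin: centre of its underside. To be left alone.
- latch: black iron thumb latch, about 180 x 40 mm, 41 mm high; origin: centre of its underside. To be left alone.
- canister: clear glass canister with a dented tin lid and brass keys inside, 88 mm across, 111 mm high; origin: centre of its underside. To be left alone.
- key: loose brass key, 55 mm long, 4 mm thick; origin near its middle, underside. To be left alone.
There are look-alikes about, which are no part of the job. Leave any green or yellow look-alike of the cover_1 alone. What is shaped like the cover_3 but turquoise is not meant.

How it is judged:
At the end, for the whole second after the job is handed in: The cover that was unseated has gone down (at least 2.7 mm from its start), its top is no more than 1.2 mm above the home height of 55 mm over the block's origin, it is level within 0.04 rad and the fingers press on it with more than 1 N; the other covers are level within 0.06 rad (((distance of cover_1 from where it was at the start of the episode above 0.0027 m and z of cover_1 in the frame of block below 0.0562 m and angle between cover_1's own z axis and vertical below 0.04 rad and contact force between the fingers and cover_1 above 1 N) or (distance of cover_2 from where it was at the start of the episode above 0.0027 m and z of cover_2 in the frame of block below 0.0562 m and angle between cover_2's own z axis and vertical below 0.04 rad and contact force between the fingers and cover_2 above 1 N) or (distance of cover_3 from where it was at the start of the episode above 0.0027 m and z of cover_3 in the frame of block below 0.0562 m and angle between cover_3's own z axis and vertical below 0.04 rad and contact force between the fingers and cover_3 above 1 N) or (distance of cover_4 from where it was at the start of the episode above 0.0027 m and z of cover_4 in the frame of block below 0.0562 m and angle between cover_4's own z axis and vertical below 0.04 rad and contact force between the fingers and cover_4 above 1 N)) and angle between each of cover_1, cover_2, cover_3, cover_4's own z axis and vertical below 0.06 rad); the arm keeps its last pose, push and grip.
It fails at once if a cover is lifted, carried or knocked off (its middle moves more than 12 mm) (distance of any of cover_1, cover_2, cover_3, cover_4 from where it was at the start of the episode above 0.012 m).
It fails at once if a cover is pressed with more than 70 N (contact force between the fingers and cover_1 above 70 N or contact force between the fingers and cover_2 above 70 N or contact force between the fingers and cover_3 above 70 N or contact force between the fingers and cover_4 above 70 N).
It fails at once if the padlock, hasp, a hinge, the latch, the canister or the key is moved more than 20 mm (distance of any of padlock, hasp, hinge_1, hinge_2, latch, canister, key from where it was at the start of the episode above 0.02 m).
It also fails if it takes over 51 s, if anything falls off the work surface, if the arm or the gripper's body presses on something with over 40 N, if the wrist force passes 120 N, or if a joint passes its speed limit or range.

### The arm

A 6-joint arm with a two-finger parallel gripper is mounted at the origin on the work surface. World frame = base frame: x ahead of the robot, y to its left, z up, the work surface at z = 0. Lengths are in m, angles in rad, forces in N, time in s.
With the tool pointing down it reaches from about 0.275 to 0.875 m from the base axis. Payload 12.5 kg.
Tool frame: the origin (TCP) lies between the finger pads; the fingertips stand 19 mm ahead of it and the grasp point (between the pads) is the TCP; z points along the fingers, y is the direction in which the jaws open and shut (so a half turn about z gives the same grasp; the last joint's range is limited). The gripper opens to 85 mm and grips with 20 to 120 N. Pads are 22 mm wide; open, the fingers measure 114 mm over their backs; the gripper's body (76 mm by 85 mm) begins 54 mm behind the grasp point. The pads swing forward as they close: fully open they stand 13 mm farther back than shut.
Start: joints at [-1.41, 0.351, 1.652, -0, 1.139, -0.085], TCP at [0.134, -0.533, 0.25] pointing down, gripper open.
Joint ranges: [-2.75, 2.75], [-0.79, 2.1], [0.01, 2.65], [-1.57, 4.71], [0.07, 3.14], [-2.87, 2.87]. Speed limits (rad/s): [2.22, 2.22, 2.79, 3.14, 3.14, 3.14].

### API

Orientations are given as a unit quaternion [x, y, z, w].
In Python, from plant import manip, hand, planner, cams, order, read_time, read_qpos, read_joint_velocities, read_effort, read_tcp_pos, read_orientation, read_wrist_force, read_wrist_torque, read_gripper_width gives the robot as it stands. Calls block until the motion is done:
- manip.goto(position, orientation): joint-space move of the TCP to a pose.
- manip.move_linear(position, attitude=None, max_speed=0.15): straight line of the TCP; attitude=None keeps the orientation; max_speed is the mean speed in m/s.
- manip.set_joints(angles): joint-space move.
- hand.gripper_to(opening): opening from 0.0 (shut) to 1.0 (fully open); the grip force is fixed at half the most; returns when the fingers have stopped.
- manip.dwell(seconds).
- planner.ik(position, orientation): joint angles nearest the present ones, or None.
- cams.read_camera(name): name is "side" or "top" or "wrist"; returns a dict with "img" (400x640x3 uint8, blue, green, red), "mtx" (3x3 intrinsics, pixels), "D" ([k1, k2, p1, p2, k3] as OpenCV has them; the pictures are not rectified), "pose" (4x4, takes a point from camera to world coordinates). Camera axes: x right, y down, z forward; pixel columns grow to the right and rows downward; lengths in m; the calibration is good to about 2 mm. A picture is of the moment at which its call begins. There is no depth.
A pose or a line that the arm cannot do raises manip.Unreachable and nothing moves.
- order.finish_job(): hands the job in, once; it reports no verdict.
Trained networks look in a picture, given as the dict that the camera call returned (one of the last four; its "shot" number tells which), for a name from the list of things; names that differ only in an ending like _2 or _b are one class to them, and where a whole thing is asked for, a point or a joint stands for the part that bears it (a point fixed in the world has none). Each returns a list of dicts, best first, with "p" (0 to 1); they miss things now and then, are a little off and sometimes report something else, mostly with a low value. They report only what shows in the picture. A call takes as long as a camera call. They do not tell look-alikes from the thing itself.
- cams.look_for(picture, name): "xyz" ([x, y, z] in m, in the coordinates of the camera as it stood for that picture, good to about 4 mm: the middle of the surface that is visible of it).
- cams.regions_of(picture, name): "region" (400x640 bool, what is visible of it).
Readings, each from a call of its own:
- read_time(): time.
- read_qpos(): joint angles.
- read_joint_velocities(): joint speeds.
- read_effort(): joint torques, N m.
- read_tcp_pos(): TCP position.
- read_orientation(): TCP orientation.
- read_wrist_force(): force on the tool from outside, world axes, zero at the start.
- read_wrist_torque(): the same for the moment, N m.
- read_gripper_width(): opening from 0.0 (shut) to 1.0 (fully open).
Only numpy, scipy, OpenCV 4.12 (cv2) and the standard library are available. Lean on these libraries where they do the work, as an engineer would, in place of code of your own. Each camera call takes 0.05 s, during which the arm holds its last target. There are 200 camera calls.

## Working session

There is one attempt and no reset: what is moved stays moved. The work goes in short steps, each a Python script; the robot and the scene stay as the last script left them, time stands still between calls to the robot, and variables do not carry over. Pictures are saved under pics/ and viewed, about 8 in all and at most 12, crops included, and the job is handed in when it is done.

```bash
mkdir -p pics; ls; python3 - <<'E'
from plant import *
import cv2,numpy as np
for n in ("top","side"):
    p=cams.read_camera(n); cv2.imwrite(f"pics/{n}0.png",p["img"])
    T=p["pose"]; print(n,np.round(T,3).tolist(),np.round(p["mtx"],1).tolist(),p["D"])
    for nm in ("cover_1","block","padlock","canister"):
        for d in cams.look_for(p,nm):
            w=T[:3,:3]@d["xyz"]+T[:3,3]
            px=cv2.projectPoints(np.array([d["xyz"]],float),np.zeros(3),np.zeros(3),p["mtx"],np.array(p["D"],float))[0].ravel()
            print(nm,round(d["p"],2),np.round(w,4),px.round())
print(read_time(),read_wrist_force())
E
```

```text
pics
top [[0.015, -0.996, 0.09, 0.357], [-1.0, -0.016, -0.008, 0.109], [0.009, -0.09, -0.996, 1.477], [0.0, 0.0, 0.0, 1.0]] [[473.6, 0.0, 313.7], [0.0, 473.6, 193.5], [0.0, 0.0, 1.0]] [-0.12290296  0.          0.          0.          0.        ]
cover_1 0.95 [0.4799 0.0058 0.0671] [344. 195.]
cover_1 0.94 [0.5104 0.0991 0.0707] [313. 185.]
cover_1 0.86 [0.6304 0.5394 0.0064] [175. 147.]
cover_1 0.8 [ 0.2216 -0.2659  0.0182] [430. 282.]
cover_1 0.75 [0.2193 0.3108 0.0107] [243. 280.]
cover_1 0.62 [0.6062 0.0727 0.0697] [323. 153.]
cover_1 0.62 [ 0.5807 -0.0212  0.0699] [354. 162.]
block 0.63 [0.5459 0.0412 0.048 ] [333. 174.]
block 0.5 [ 0.5694 -0.3366  0.0168] [452. 170.]
padlock 0.64 [0.5428 0.0348 0.0609] [335. 175.]
canister 0.59 [0.6869 0.3441 0.1248] [231. 121.]
side [[-0.988, -0.104, 0.117, 0.294], [-0.156, 0.562, -0.812, 1.176], [0.019, -0.82, -0.572, 0.845], [0.0, 0.0, 0.0, 1.0]] [[436.0, 0.0, 320.1], [0.0, 436.0, 198.7], [0.0, 0.0, 1.0]] [0.02220893 0.         0.         0.         0.        ]
cover_1 0.83 [0.4784 0.0205 0.0767] [315. 187.]
cover_1 0.74 [0.6287 0.5495 0.0111] [214. 325.]
cover_1 0.73 [0.2154 0.3243 0.0174] [394. 277.]
cover_1 0.66 [ 0.2248 -0.2459  0.0155] [394. 168.]
cover_1 0.63 [0.5112 0.11   0.0694] [299. 203.]
cover_1 0.6 [ 0.5781 -0.0155  0.066 ] [287. 180.]
cover_1 0.54 [0.601  0.0851 0.0659] [273. 197.]
block 0.74 [0.5297 0.1112 0.0475] [294. 209.]
padlock 0.6 [0.5432 0.0422 0.0645] [294. 191.]
padlock 0.48 [ 0.5806 -0.0116  0.0678] [286. 180.]
canister 0.9 [0.681  0.3741 0.096 ] [215. 246.]
0.5 [0.47492713 0.11626325 0.32600791]
```

View pics/top0.png

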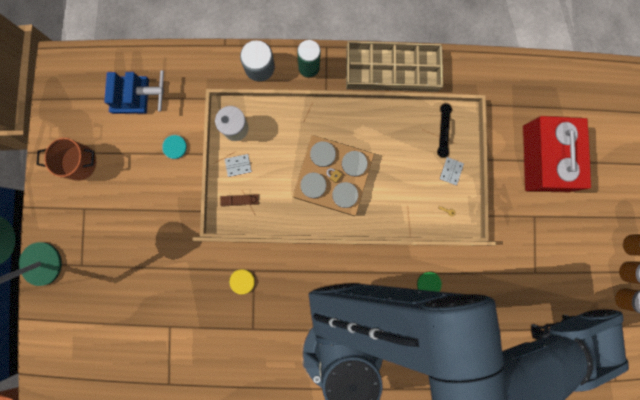

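View pics/side0.png

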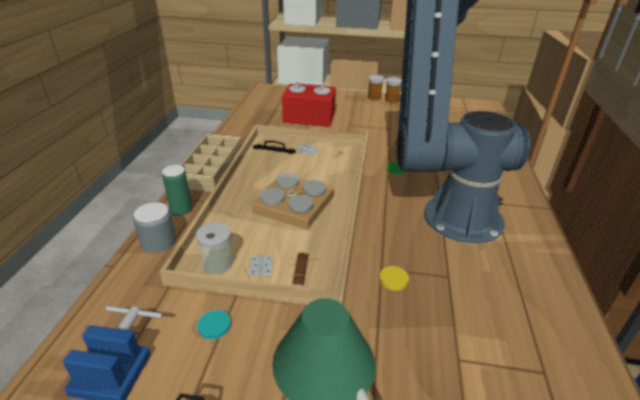

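The covers on the block are the four grey ones in the top picture, at (344,195), (313,185), (323,153) and (354,162). The look-alikes are yellow (243,280), green (430,282) and turquoise (175,147), all off the block, so I rule them out. The padlock is at (335,175). Next I close the gripper and take a wrist view from above the block.

```bash
cat > h.py <<'E'
from plant import *
import cv2,numpy as np
from scipy.spatial.transform import Rotation as R
def down(yaw):  # tool z down, tool x at world angle yaw
    c,s=np.cos(yaw),np.sin(yaw)
    return R.from_matrix(np.array([[c,s,0],[s,-c,0],[0,0,-1]])).as_quat()
def circ(p,name="cover_1"):
    "regions -> ellipse centres"
    out=[]
    for d in cams.regions_of(p,name):
        c=max(cv2.findContours(d["region"].astype(np.uint8),0,1)[0],key=len)
        if len(c)>8: out.append((d["p"],cv2.fitEllipse(c)))
    return out
def ray(p,uv,z):
    n=cv2.undistortPoints(np.array([[uv]],float),p["mtx"],np.array(p["D"],float)).ravel()
    T=p["pose"]; d=T[:3,:3]@np.r_[n,1]; return T[:3,3]+d*(z-T[2,3])/d[2]
E
python3 - <<'E'
from h import *
print(R.from_quat(read_orientation()).as_matrix().round(3).tolist())
hand.gripper_to(0.0)
best=None
for y in np.deg2rad([27,117,207,-63]):
    q=planner.ik([0.53,0.04,0.36],down(y)); print(np.rad2deg(y),None if q is None else np.round(q,2))
    if q is not None and (best is None or abs(q[5])<abs(best[1][5])): best=(y,q)
manip.set_joints(best[1])
p=cams.read_camera("wrist"); cv2.imwrite("pics/w0.png",p["img"])
print(np.round(p["pose"],3).tolist())
for pr,e in circ(p): print(round(pr,2),np.round(e[0]),np.round(e[1]),ray(p,e[0],0.068).round(4))
for d in cams.look_for(p,"cover_1"): print(round(d["p"],2),(p["pose"][:3,:3]@d["xyz"]+p["pose"][:3,3]).round(4))
print(read_time(),read_tcp_pos(),read_wrist_force())
E
```

```text
[[0.97, 0.243, -0.0], [0.243, -0.97, 0.0], [-0.0, -0.0, -1.0]]
27.0 [-0.01  0.23  1.55 -0.    1.37  1.09]
117.0 [-0.01  0.23  1.55 -0.    1.37 -0.48]
207.0 [-0.01  0.23  1.55 -0.    1.37 -2.05]
-63.0 [-0.01  0.23  1.55 -0.    1.37  2.66]
[[0.892, 0.429, 0.144, 0.494], [0.453, -0.845, -0.283, 0.113], [-0.0, 0.318, -0.948, 0.484], [0.0, 0.0, 0.0, 1.0]]
0.87 [327. 211.] [48. 49.] [ 0.5794 -0.0198  0.068 ]
0.68 [373. 164.] [51. 52.] [0.6058 0.0745 0.068 ]
0.61 [ 87. 226.] [38. 46.] [ 0.251  -0.2162  0.068 ]
0.58 [325. 117.] [55. 57.] [0.5122 0.102  0.068 ]
0.56 [277. 168.] [51. 52.] [0.4846 0.0063 0.068 ]
0.85 [ 0.5808 -0.0159  0.0676]
0.78 [ 0.2189 -0.2607  0.0178]
0.73 [0.5096 0.1016 0.0677]
0.72 [0.4846 0.0074 0.0673]
0.61 [0.6089 0.0757 0.0643]
0.56 [0.5468 0.0361 0.062 ]
3.9167 [0.53004021 0.03952277 0.35990596] [ 0.93709891 -0.27577249 -0.19619003]
```

View pics/w0.png

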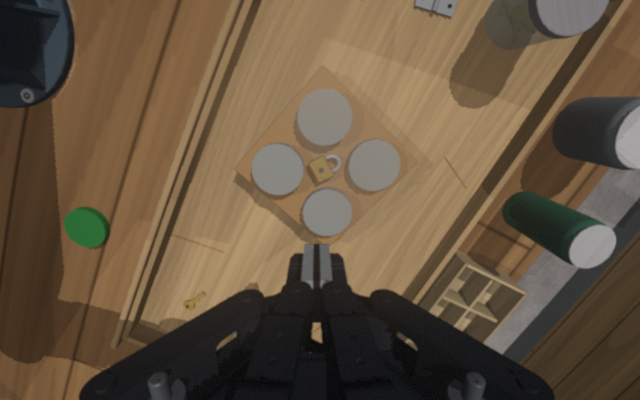

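The wrist view agrees with the top view. The four grey covers are at (327,211), (373,164), (325,117) and (277,168), with the padlock in the middle at (322,168). The green look-alike sits off the block at (87,228). I fit the block square and start probing with the first cover.

```bash
cat >> h.py <<'E'
W=np.array([[.5794,-.0198],[.6058,.0745],[.5122,.102],[.4846,.0063]])
Tp=np.array([[.5807,-.0212],[.6062,.0727],[.5104,.0991],[.4799,.0058]])
M=(W+Tp)/2; C0=M.mean(0); S=np.array([[50,-50],[50,50],[-50,50],[-50,-50]])/1e3
u=(S[:,0]+1j*S[:,1]); v=(M-C0)@[1,1j]; YAW=np.angle(np.vdot(u,v))
e=np.exp(1j*YAW)*u; COV=C0+np.c_[e.real,e.imag]
TY=YAW+np.deg2rad(135); Q=down(TY); TX=np.array([np.cos(TY),np.sin(TY)])
TIP=0.019
def fz(n=4): return np.mean([read_wrist_force()[2] for _ in range(n)])
def probe(i,off,fmax=6,zstart=.077,step=.0005,zmin=.062):
    xy=COV[i]+off*TX
    manip.goto([*xy,.090+TIP],Q); manip.move_linear([*xy,zstart+TIP],max_speed=.1); manip.dwell(.1)
    f0=fz(); z=zstart; log=[]; t=read_time()
    while z>zmin:
        z-=step; manip.move_linear([*xy,z+TIP],max_speed=.01); manip.dwell(.05)
        f=fz()-f0; log.append((round((read_tcp_pos()[2]-TIP)*1e3,2),round(f,2)))
        if f>fmax: break
    print(i,xy.round(4),"f0",round(f0,2),"t",round(read_time()-t,2),log)
    return log
E
python3 - <<'E'
from h import *
print(np.rad2deg(YAW),C0,COV.round(4).tolist(),"res mm",((M-COV)*1e3).round(1).tolist())
print([round(fz(1),2) for _ in range(5)],read_time())
# cover 0 lies along tool x (diagonal): offset outward
o=.024*np.sign((COV[0]-C0)@TX)
probe(0,o)
x=read_tcp_pos(); manip.move_linear([x[0],x[1],.095+TIP]); print(read_time())
E
```

```text
-15.89176864002535 [0.5449   0.039925] [[0.5793, -0.0219], [0.6067, 0.0743], [0.5105, 0.1017], [0.4831, 0.0055]] res mm [[0.8, 1.4], [-0.7, -0.7], [0.8, -1.2], [-0.9, 0.5]]
[np.float64(-0.2), np.float64(-0.2), np.float64(-0.2), np.float64(-0.2), np.float64(-0.2)] 3.9167
0 [ 0.591  -0.0428] f0 -0.08 t 6.3 [(np.float64(76.66), np.float64(-0.03)), (np.float64(75.99), np.float64(0.84)), (np.float64(75.48), np.float64(-0.1)), (np.float64(75.0), np.float64(0.16)), (np.float64(74.48), np.float64(0.24)), (np.float64(73.99), np.float64(-0.0)), (np.float64(73.49), np.float64(-0.47)), (np.float64(72.99), np.float64(0.23)), (np.float64(72.48), np.float64(-0.28)), (np.float64(71.96), np.float64(0.44)), (np.float64(71.47), np.float64(0.5)), (np.float64(70.99), np.float64(0.32)), (np.float64(70.47), np.float64(-0.54)), (np.float64(70.01), np.float64(-0.61)), (np.float64(69.5), np.float64(-0.11)), (np.float64(68.98), np.float64(1.2)), (np.float64(68.49), np.float64(-0.25)), (np.float64(67.99), np.float64(-0.1)), (np.float64(67.6), np.float64(1.29)), (np.float64(67.43), np.float64(5.82)), (np.float64(67.3), np.float64(9.98))]
12.0
```

Cover 0 met nothing until 67.6 mm and then stiffened sharply, so it looks firm. Next I probe the others faster and save a wrist picture at each press.

```bash
python3 - <<'E'
from h import *
for i in (1,2,3):
    s=np.sign((COV[i]-C0)@TX) or 1
    probe(i,.024*s,fmax=6,zstart=.0745,step=.0008,zmin=.0635)
    p=cams.read_camera("wrist"); cv2.imwrite(f"pics/p{i}.png",p["img"])
    x=read_tcp_pos(); manip.move_linear([x[0],x[1],.085+TIP],max_speed=.1); print(s,read_time())
E
```

```text
1 [0.595  0.0953] f0 0.35 t 3.6 [(np.float64(73.9), np.float64(-0.31)), (np.float64(72.9), np.float64(-0.43)), (np.float64(72.07), np.float64(-0.82)), (np.float64(71.29), np.float64(-0.25)), (np.float64(70.49), np.float64(-0.45)), (np.float64(69.67), np.float64(-0.65)), (np.float64(68.86), np.float64(-0.42)), (np.float64(68.06), np.float64(-1.32)), (np.float64(67.28), np.float64(-1.29)), (np.float64(66.47), np.float64(-0.12)), (np.float64(65.78), np.float64(0.87)), (np.float64(65.49), np.float64(6.28))]
1.0 17.0167
2 [0.4988 0.1227] f0 0.08 t 3.0 [(np.float64(73.88), np.float64(0.12)), (np.float64(72.9), np.float64(0.09)), (np.float64(72.06), np.float64(-0.4)), (np.float64(71.28), np.float64(0.16)), (np.float64(70.49), np.float64(-0.58)), (np.float64(69.71), np.float64(0.69)), (np.float64(68.89), np.float64(0.28)), (np.float64(68.07), np.float64(0.62)), (np.float64(67.5), np.float64(4.41)), (np.float64(67.05), np.float64(10.25))]
1.0 21.2917
3 [ 0.4948 -0.0154] f0 -0.15 t 2.1 [(np.float64(73.87), np.float64(0.11)), (np.float64(72.89), np.float64(0.39)), (np.float64(72.08), np.float64(-0.05)), (np.float64(71.28), np.float64(-0.23)), (np.float64(70.47), np.float64(0.13)), (np.float64(69.79), np.float64(1.0)), (np.float64(69.45), np.float64(9.69))]
-1.0 24.7667
```

All four ended on a hard stop, so one of them may have tipped under very little force. I check the pressed-state pictures.

```bash
python3 - <<'E'
import cv2,numpy as np
a=[cv2.resize(cv2.imread(f"pics/p{i}.png")[60:340,170:470],None,fx=.9*1.0,fy=.9) for i in (1,2,3)]
cv2.imwrite("pics/mos.png",np.hstack([cv2.resize(x,(266,252)) for x in a]))
cv2.imwrite("pics/mos.png",cv2.resize(cv2.imread("pics/mos.png"),(798,252))) if 0 else None
E
```

```text
(no output)
```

View pics/mos.png

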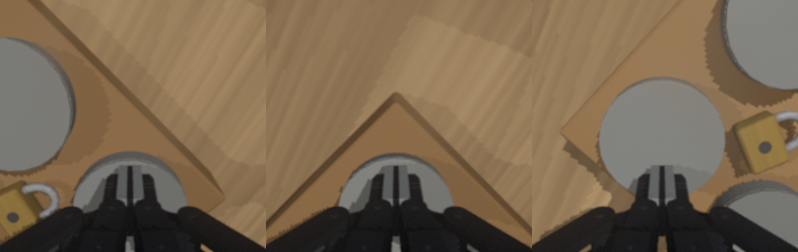

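Contact heights off the middle were 67.6, 65.8, 67.9 and 69.8 mm. An unseated cover stands at 70 to 71.5 mm at its middle, so a light touch there (below 7 N) will show which one had tipped. Its middle height will be well above its off-middle stop.

```bash
python3 - <<'E'
from h import *
offz={0:67.6,1:65.8,2:67.9,3:69.8}
for i in (2,0,1,3):
    log=probe(i,0,fmax=3,zstart=.0735,step=.0008,zmin=(offz[i]-1.2)/1e3)
    # contact seen clearly above the off-middle stop?
    if log[-1][1]>3 and log[-1][0]>offz[i]+1.2:
        print("FOUND",i); break
    x=read_tcp_pos(); manip.move_linear([x[0],x[1],.085+TIP],max_speed=.15)
    if read_time()>39: print("time"); break
p=cams.read_camera("wrist"); cv2.imwrite("pics/c.png",p["img"]); print(read_time())
E
```

```text
2 [0.5105 0.1017] f0 0.35 t 1.5 [(np.float64(72.91), np.float64(-0.62)), (np.float64(71.89), np.float64(0.43)), (np.float64(71.1), np.float64(-0.25)), (np.float64(70.29), np.float64(0.32)), (np.float64(69.66), np.float64(3.03))]
FOUND 2
27.275
```

Cover 2 meets the finger at 69.7 mm in the middle but gave way to 67.7 mm off the middle, so it rocks. I press on down.

```bash
python3 - <<'E'
from h import *
z=.0695; f0=0.2; log=[]
while z>.060:
    z-=.0005; manip.move_linear([*COV[2],z+TIP],max_speed=.01); manip.dwell(.05)
    f=fz()-f0; log.append((round(float(read_tcp_pos()[2]-TIP)*1e3,2),round(float(f),2)))
    if f>22: break
    if read_time()>44: break
print(log)
p=cams.read_camera("wrist"); cv2.imwrite("pics/d.png",p["img"][60:400,120:520]); print(read_time())
E
```

```text
[(69.25, 5.69), (68.79, 4.94), (68.28, 5.73), (67.8, 6.67), (67.29, 5.71), (66.79, 6.18), (66.27, 6.07), (65.79, 5.7), (65.3, 6.42), (64.88, 7.89), (64.73, 12.33), (64.61, 17.11), (64.48, 22.43)]
31.225
```

View pics/d.png

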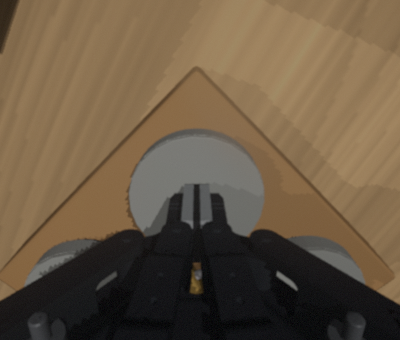

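The cover slid down about 5 mm under a steady 6 N and stopped hard at 64.9 mm (home is 65 mm). The picture shows the fingertip at (197,205), near the middle of a level cover.

```bash
python3 - <<'E'
from h import *
manip.dwell(.3); print(fz(),read_tcp_pos()[2]-TIP,read_time())
order.finish_job()
E
```

```text
23.609916719315844 0.0644765782946305 31.525
the job is handed in; nothing more can be done
```

I found the unseated cover, the grey one near (0.51, 0.10) m, pressed it home and handed the job in with the fingertip still holding it down. No verdict is reported, so success rests on these readings.

- **Finding it:** My off-middle presses did not clearly show the rocking, because all four covers ended on a hard stop and the tipping force was lost in about 0.5 N of noise. A light touch on the middle settled it. That cover met the finger at 69.7 mm in the middle but only at about 67.7 mm off the middle. I did not do the middle check on the other three.
- **Pressing it home:** It slid down about 5 mm under a steady 6 N, a little below the stated 7 to 9 N. It then stopped hard at about 64.9 mm, against a home height of 65 mm.
- **Last checks:** The final press was about 23.6 N at 31.5 s. The wrist picture showed the cover looking level, by eye only, with the fingertip near its middle. I did not check the padlock and other hardware with a final picture, but nothing in the moves went near them apart from the covers.

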